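Tag the softest machine foot

ROBOT

A 6-joint arm with a two-finger parallel gripper is mounted at the origin on the work surface. World frame = base frame: x ahead of the robot, y to its left, z up, the work surface at z = 0. Lengths are in m, angles in degrees, forces in N, time in s.
With the tool pointing down it reaches from about 0.25 to 0.8 m from the base axis. Payload 8.5 kg.
Tool frame: the origin (TCP) lies on the front face of the gripper's body, between the roots of the fingers; the fingertips stand 73 mm ahead of it and the grasp point (between the pads) lies 54 mm ahead of it; z points along the fingers, y is the line along which they close (so a half turn about z gives the same grasp; the last joint's range is limited). The gripper opens to 85 mm and grips with 20 to 120 N. Pads are 22 mm wide; open, the fingers measure 114 mm over their backs; the gripper's body (76 mm by 85 mm) begins 54 mm behind the grasp point. The pads swing forward as they close: fully open they stand 13 mm farther back than shut.
Start: joints at [-73.854, 13.648, -0.773, 75.585, 0, 90], TCP at [0.146, -0.504, 0.304] pointing down, gripper open.
Joint ranges: [-152.45, 152.45], [-59.26, 108.67], [-65.41, 83.53], [-104.44, 129.93], [-82.83, 76.93], [-180, 180]. Speed limits (degrees/s): [127.2, 127.2, 159.86, 180, 180, 180].

INTERFACE

Orientations are given as [roll, pitch, yaw] about the fixed x, y, z axes, in that order (R = Rz(yaw) Ry(pitch) Rx(roll)).
In Python, from bench import r, effector, planner, sensors, imaging, ticket, finder gives the robot as it stands. Calls block until the motion is done:
- r.move_pose(position, orientation): joint-space move of the TCP to a pose.
- r.servo_line(position, max_speed=0.15, frame=None, guard=None): straight line of the TCP; frame=None keeps the orientation; max_speed is the mean speed in m/s. With guard (N) it stops when the force on the tool has changed by that much, and returns True; else False.
- r.move_j(angles): joint-space move.
- effector.grip(opening, f_grip=None): finger opening in m; f_grip is the grip in N (None keeps the last); returns when the fingers have stopped.
- r.pause(seconds).
- planner.ik(position, orientation): joint angles nearest the present ones, or None.
- sensors.get_obs(): the state.
- imaging.camera(name): name is "side" or "top" or "wrist"; returns a dict with "image" (384x512x3 uint8, red, green, blue), "fx", "fy", "cx", "cy" (pixels), "cam_to_world" (4x4, takes a point from camera to world coordinates). Camera axes: x right, y down, z forward; pixel columns grow to the right and rows downward; lengths in m; the calibration is good to about 2 mm. A picture is of the moment at which its call begins. There is no depth.
A pose or a line that the arm cannot do raises r.Unreachable and nothing moves.
- ticket.close_job(): hands the job in; it is judged then, once.
Trained networks look in a picture, given as the dict that the camera call returned (one of the last four; its "shot" number tells which), for a name from the list of things; names that differ only in an ending like _2 or _b are one class to them, and where a whole thing is asked for, a point or a joint stands for the part that bears it (a point fixed in the world has none). Each returns a list of dicts, best first, with "conf" (0 to 1); they miss things now and then, are a little off and sometimes report something else, mostly with a low value. They report only what shows in the picture. A call takes as long as a camera call. They do not tell look-alikes from the thing itself.
- finder.recognise(picture, target): "xyz" ([x, y, z] in m, in world coordinates, good to about 4 mm: the middle of the surface that is visible of it).
The state is a dict: "clock": time; "joint_positions": joint angles; "qvel": joint speeds; "effort": joint torques, N m; "position": TCP position; "tool_rot": TCP orientation; "ft_force": force on the tool from outside, world axes, zero at the start; "wrist_torque": the same for the moment, N m; "opening": finger opening in m; "grasp_force": force on a finger pad.
Only numpy, scipy, OpenCV 4.12 (cv2) and the standard library are available. Lean on these libraries where they do the work, as an engineer would, in place of code of your own. Each camera call takes 0.05 s, during which the arm holds its last target. There are 200 camera calls.

TASK

Three sprung machine feet stand on test plates on the grey mat. With the fingertips, press each foot's round pad well down (half a centimetre or so), one after the other from the robot's left to its right, to find the softest spring, then push the labelled tag of that softest foot's plate fully down and leave the other two tags up. Only press the feet: do not pick up, tip or shift them, and leave everything else on the bench where it is.

Things in the scene. Friction and masses are not known exactly. Their poses are not given: they have to be found in the camera images.
- plate_left: the test plate on the robot's left (largest y): fixed dark steel plate 140 (x) x 84 (y) x 12 mm on the grey mat. On it stand a loose sprung machine foot (0.5 kg, centred at x = -28 mm, y = 0) and, at x = +47 mm, y = 0, an upright labelled tag in a guide block. Origin: centre of the plate's underside; z up, x from foot towards tag
- press_left (a point): centre of the top face of the foot's black round pad on plate_left, at rest (this point does not move with the pad). Pad 52 mm across, level, 66 mm above the plate's underside; the grey cup below is 54 mm, its flange 68 mm across. It can be pressed down 12 mm to its stop and springs back. Spring: 1 N at the start, then linear, 0.4 to 1.4 N per mm, each foot at least 1.6 times as stiff as the next softer
- tag_left (a joint): travel of plate_left's upright steel tag with white label, m: 0 fully up (starts 0 to 0.004), 0.022 fully down on its stop. Its flat top flange, 18 (x) x 34 (y) mm, is 75 mm above the plate's underside at 0, 53 mm when down; the guide block is 22 x 46 mm, top 45 mm high; friction 4 N, it stays where left
- plate_middle: the test plate in the middle: fixed dark steel plate 140 (x) x 84 (y) x 12 mm on the grey mat. On it stand a loose sprung machine foot (0.5 kg, centred at x = -28 mm, y = 0) and, at x = +47 mm, y = 0, an upright labelled tag in a guide block. Origin: centre of the plate's underside; z up, x from foot towards tag
- press_middle (a point): centre of the top face of the foot's black round pad on plate_middle, at rest (this point does not move with the pad). Pad 52 mm across, level, 66 mm above the plate's underside; the grey cup below is 54 mm, its flange 68 mm across. It can be pressed down 12 mm to its stop and springs back. Spring: 1 N at the start, then linear, 0.4 to 1.4 N per mm, each foot at least 1.6 times as stiff as the next softer
- tag_middle (a joint): travel of plate_middle's upright steel tag with white label, m: 0 fully up (starts 0 to 0.004), 0.022 fully down on its stop. Its flat top flange, 18 (x) x 34 (y) mm, is 75 mm above the plate's underside at 0, 53 mm when down; the guide block is 22 x 46 mm, top 45 mm high; friction 4 N, it stays where left
- plate_right: the test plate on the robot's right (smallest y): fixed dark steel plate 140 (x) x 84 (y) x 12 mm on the grey mat. On it stand a loose sprung machine foot (0.5 kg, centred at x = -28 mm, y = 0) and, at x = +47 mm, y = 0, an upright labelled tag in a guide block. Origin: centre of the plate's underside; z up, x from foot towards tag
- press_right (a point): centre of the top face of the foot's black round pad on plate_right, at rest (this point does not move with the pad). Pad 52 mm across, level, 66 mm above the plate's underside; the grey cup below is 54 mm, its flange 68 mm across. It can be pressed down 12 mm to its stop and springs back. Spring: 1 N at the start, then linear, 0.4 to 1.4 N per mm, each foot at least 1.6 times as stiff as the next softer
- tag_right (a joint): travel of plate_right's upright steel tag with white label, m: 0 fully up (starts 0 to 0.004), 0.022 fully down on its stop. Its flat top flange, 18 (x) x 34 (y) mm, is 75 mm above the plate's underside at 0, 53 mm when down; the guide block is 22 x 46 mm, top 45 mm high; friction 4 N, it stays where left
- screwdriver: black-handled screwdriver 170 mm long lying along its x on the mat between two plates; bystander. Origin: underside of its middle
- jar: small clear jar with a steel cap, 44 mm across, 55 mm high, on the mat between two plates; bystander. Origin: centre of its underside
- drive: aluminium hard drive 101 x 147 x 24 mm lying flat beyond the mat; bystander. Origin: centre of its underside
- tape: roll of brown tape 90 mm across, 24 mm high, lying flat left of the mat; bystander. Origin: centre of its underside
- mug: white mug 80 mm across, 90 mm high, beyond the mat; bystander. Origin: centre of its underside
- psu: grey steel computer power supply 140 x 150 x 86 mm beyond the mat; bystander. Origin: centre of its underside
Mind the look-alikes: they are no part of the job. What is shaped like the plate_middle but brown is not meant. What is shaped like the plate_right but orange is not meant.

How it is judged:
By the outcome, as a careful person would: the job done as asked, in the order asked, and still so for the second after the job is handed in, with the robot touching nothing.
It also fails if it takes over 53 s, if anything falls off the work surface, if the arm or the gripper's body presses on something with over 40 N, if the wrist force passes 120 N, or if a joint passes its speed limit or range.

## Working session

There is one attempt and no reset: what is moved stays moved. The work goes in short steps, each a Python script; the robot and the scene stay as the last script left them, time stands still between calls to the robot, and variables do not carry over. Pictures are saved under pics/ and viewed, at most 10 in all, crops included, and the job is handed in when it is done.

```bash
mkdir -p pics; python3 - <<'E'
from bench import *
import cv2
for n in("top","side"):
    c=imaging.camera(n); cv2.imwrite(f"pics/{n}0.png",cv2.cvtColor(c["image"],cv2.COLOR_RGB2BGR))
    print(n,c["fx"],c["cx"],c["cy"],c["cam_to_world"])
    for t in("plate_left","plate_middle","plate_right","tag_left","tag_middle","tag_right","jar","screwdriver"):
        print(t,[( [round(v,3) for v in d["xyz"]],round(d["conf"],2)) for d in finder.recognise(c,t)[:5]])
print(sensors.get_obs())
E
```

```text
top 416.86755175416965 253.194656241358 192.22232373242204 [[ 0.02612736 -0.99525066  0.09377355  0.40043325]
 [-0.99964393 -0.02652038 -0.00294712  0.06475248]
 [ 0.00542004 -0.09366316 -0.99558919  1.45253972]
 [ 0.          0.          0.          1.        ]]
plate_left [([0.561, 0.255, 0.015], 0.66)]
plate_middle [([0.591, 0.0, 0.015], 0.94), ([0.25, 0.231, 0.01], 0.78)]
plate_right [([0.573, -0.231, 0.013], 0.92), ([0.584, 0.258, 0.08], 0.68), ([0.249, -0.234, 0.012], 0.62)]
tag_left [([0.571, -0.229, 0.015], 0.23)]
tag_middle [([0.616, -0.006, 0.074], 0.59), ([0.294, 0.212, 0.077], 0.55)]
tag_right [([0.295, -0.246, 0.073], 0.52), ([0.6, -0.239, 0.073], 0.51)]
jar []
screwdriver [([0.497, 0.124, 0.02], 0.8)]
side 419.6821373877977 252.8125428096369 183.77472918466322 [[-0.92450793 -0.26208593  0.27675993  0.23703386]
 [-0.38112835  0.6453947  -0.66197195  0.74068895]
 [-0.00512586 -0.71747937 -0.69656089  0.82963187]
 [ 0.          0.          0.          1.        ]]
plate_left [([0.569, 0.275, 0.015], 0.9), ([0.718, -0.275, 0.063], 0.63), ([0.757, 0.181, 0.088], 0.28)]
plate
[... 369 characters left out ...]
.017], 0.79)]
{'clock': 0.9, 'joint_positions': array([-7.38579764e+01,  1.36455157e+01, -7.72479203e-01,  7.55864020e+01,
       -6.60596818e-04,  8.99996323e+01]), 'qvel': array([-0.0590905 ,  0.05275196, -0.00998636,  0.00451089, -0.03317329,
        0.05738675]), 'effort': array([ 1.45756658e-03, -5.38569367e+01,  3.46689498e+01,  2.82888665e-03,
        1.02395425e-04,  2.18913314e-06]), 'position': array([ 0.14594505, -0.50425982,  0.30390455]), 'tool_rot': array([-1.79995603e+02,  6.60568597e-04,  1.61423914e+01]), 'ft_force': array([0.07058314, 0.1917562 , 0.43997229]), 'wrist_torque': array([-0.02670957, -0.00736684, -0.00462476]), 'grasp_force': 0.0, 'opening': 0.08543436419984426}
```

```bash
cd pics; python3 -c "
import cv2
a=cv2.imread('top0.png');cv2.imwrite('a.png',cv2.resize(a,(800,600),interpolation=2))
a=cv2.imread('side0.png');cv2.imwrite('b.png',cv2.resize(a,(800,600),interpolation=2))"
```

```text
(no output)
```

View pics/a.png

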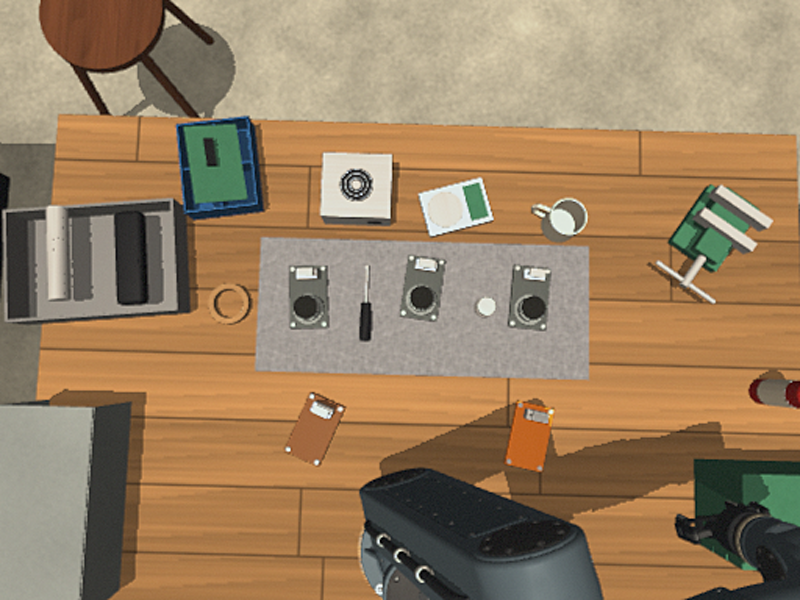

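View pics/b.png

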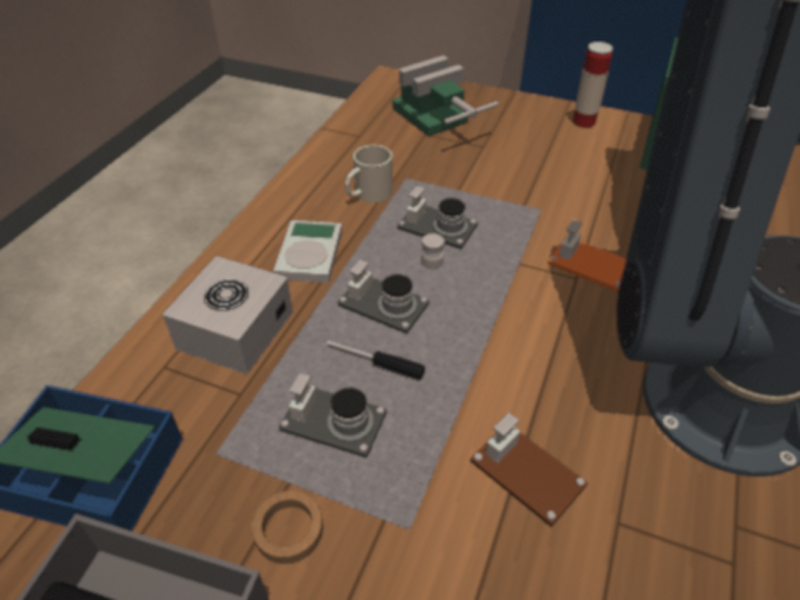

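Three dark plates are on the mat: pads at (307,307), (422,298) and (532,308) in the 800×600 top view, tags at (306,271), (426,265) and (537,272). The brown and orange look-alikes lie nearer the robot and carry no feet. Next I'll segment the pads and tag tops.

```bash
cat > h.py <<'E'
import numpy as np, cv2
from bench import *
def ray(c,u,v,z):
    T=c["cam_to_world"]; d=T[:3,:3]@[(u-c["cx"])/c["fx"],(v-c["cy"])/c["fy"],1]
    return T[:3,3]+d*(z-T[2,3])/d[2]
def proj(c,p):
    T=c["cam_to_world"]; q=T[:3,:3].T@(np.array(p)-T[:3,3]); return c["fx"]*q[0]/q[2]+c["cx"],c["fy"]*q[1]/q[2]+c["cy"]
def blob(c,m,u,v,rad,z):
    H,W=m.shape; Y,X=np.mgrid[:H,:W]; k=m&((X-u)**2+(Y-v)**2<rad**2)
    n,l,s,ce=cv2.connectedComponentsWithStats(k.astype(np.uint8))
    if n<2: return None
    i=1+np.argmax(s[1:,4]); return ray(c,*ce[i],z).round(4)[:2],s[i].tolist()
E
python3 - <<'E'
from h import *
c=imaging.camera("top"); g=c["image"].max(2).astype(int); mn=c["image"].min(2)
for (a,b),(d,e) in zip([(307,307),(422,298),(532,308)],[(306,271),(426,265),(537,272)]):
    u,v=a*.64,b*.64
    for th in (40,55): print("pad",blob(c,g<th,u,v,9,.068))
    print("tag",blob(c,mn>190,d*.64,e*.64,10,.075), ray(c,d*.64,e*.64,.075).round(3))
im=cv2.cvtColor(c["image"],cv2.COLOR_RGB2BGR)[155:225,170:370]
cv2.imwrite("pics/c.png",cv2.resize(im,(800,280),interpolation=0))
E
```

```text
pad (array([0.5008, 0.2688]), [188, 196, 7, 7, 9])
pad (array([0.513 , 0.2546]), [188, 189, 15, 15, 159])
tag (array([0.5838, 0.2562]), [190, 172, 13, 6, 64]) [0.588 0.253 0.075]
pad (array([0.532 , 0.0241]), [263, 188, 5, 9, 12])
pad (array([0.5397, 0.0065]), [263, 183, 14, 15, 158])
tag (array([6.1e-01, 4.0e-04]), [266, 166, 13, 7, 71]) [ 0.608 -0.002  0.075]
pad (array([ 0.5419, -0.224 ]), [335, 190, 9, 5, 11])
pad (array([ 0.5247, -0.2326]), [334, 190, 15, 14, 164])
tag (array([ 0.596 , -0.2368]), [336, 172, 16, 7, 76]) [ 0.599 -0.24   0.075]
```

View pics/c.png

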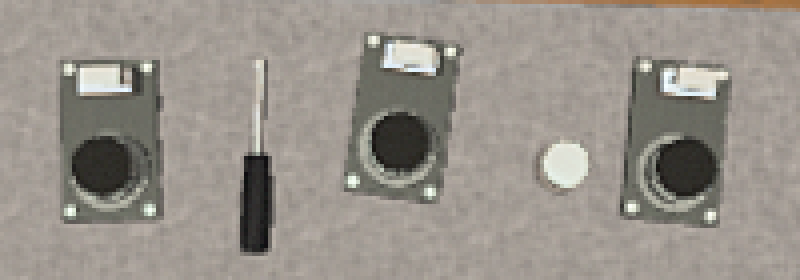

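The pads are well resolved. I'll press left, middle, then right with closed fingers, recording force against depth.

```bash
cat > press.py <<'E'
from h import *
def obs():
    f=[];z=[]
    for _ in range(4):
        r.pause(.05); o=sensors.get_obs(); f.append(o["ft_force"]); z.append(o["position"][2])
    return np.mean(f,0),np.mean(z)
def press(x,y,yaw,depth=.007):
    r.move_pose([x,y,.18],[180,0,yaw]); r.pause(.3); f0,_=obs()
    hit=r.servo_line([x,y,.125],max_speed=.02,guard=1.0)
    f,z=obs(); print("hit",hit,"z",z.round(4),"f",(f-f0).round(2)); zc=z
    if not hit or z<.13 or z>.165: print("ODD, retreat"); r.servo_line([x,y,.18]); return
    D=[];F=[]
    for d in np.linspace(.002,depth,4):
        r.servo_line([x,y,zc-d],max_speed=.02); f,z=obs(); D.append(z);F.append((f-f0)[2]); print(round((zc-z)*1e3,2),(f-f0).round(2))
        if F[-1]>20: break
    print("slope N/mm",-np.polyfit(D,F,1)[0]/1e3)
    r.servo_line([x,y,.18],max_speed=.1); print("clock",sensors.get_obs()["clock"])
E
python3 - <<'E'
from press import *
effector.grip(0)
r.move_pose([.513,.2546,.23],[180,0,0]); print(sensors.get_obs()["clock"])
press(.513,.2546,0)
E
```

```text
5.25
hit True z 0.1372 f [0.85 0.33 1.82]
2.0 [0.48 0.27 2.41]
3.66 [ 0.15 -0.04  2.99]
5.31 [-0.44 -0.06  4.08]
6.98 [-0.22 -0.28  4.23]
slope N/mm 0.3946192390015522
clock 10.6083
```

```bash
python3 - <<'E'
from press import *
press(.5397,.0065,-5)
press(.5247,-.2326,-3)
c=imaging.camera("top")
cv2.imwrite("pics/d.png",cv2.resize(cv2.cvtColor(c["image"],cv2.COLOR_RGB2BGR)[140:240,160:380],(792,360),interpolation=0))
E
```

```text
hit True z 0.1373 f [1.3  0.65 2.41]
1.96 [ 0.41 -0.32  4.09]
3.62 [-0.59  0.11  4.82]
5.23 [-0.64 -0.23  5.95]
6.78 [-0.89  0.21  7.13]
slope N/mm 0.6373938136828244
clock 16.6333
hit True z 0.1375 f [ 1.64 -0.94  2.22]
1.85 [ 0.1  -0.25  4.76]
3.38 [-0.07  0.81  6.75]
4.86 [-0.7   0.27  9.4 ]
6.32 [-1.47  0.65 11.22]
slope N/mm 1.4787116685407173
clock 26.4417
```

View pics/d.png

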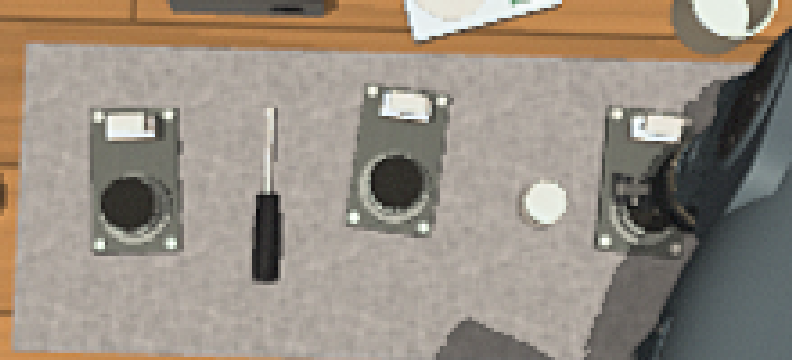

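The plates and bystanders haven't moved. The left foot is clearly softest (about 4.2, 7.1 and 11.2 N at the same depth), so I'll push tag_left down.

```bash
python3 - <<'E'
from press import *
x,y=.587,.2555
r.move_pose([x,y,.18],[180,0,0]); r.pause(.2); f0,_=obs()
print(r.servo_line([x,y,.135],max_speed=.04,guard=15)); f,z=obs(); print(z,(f-f0).round(1))
print(r.servo_line([x,y,.119],max_speed=.02,guard=25)); f,z=obs(); print(z,(f-f0).round(1))
r.servo_line([x,y,.2],max_speed=.1)
r.move_pose([.45,.0,.33],[180,0,0])
print(sensors.get_obs()["clock"])
for n in("side","top"):
    c=imaging.camera(n); u,v=map(int,proj(c,[.55,.255,.05]))
    a=cv2.cvtColor(c["image"],cv2.COLOR_RGB2BGR)[max(v-45,0):v+45,max(u-60,0):u+60]
    cv2.imwrite(f"pics/e_{n}.png",cv2.resize(a,(600,450),interpolation=0))
E
cd pics; python3 -c "
import cv2;cv2.imwrite('e.png',cv2.resize(cv2.hconcat([cv2.imread('e_side.png'),cv2.imread('e_top.png')]),(800,300)))"
```

```text
False
0.13503619490258675 [ 0.1 -0.3 -0. ]
True
0.12566320810371462 [-2.1 -1.1  8.2]
35.7667
```

View pics/e.png

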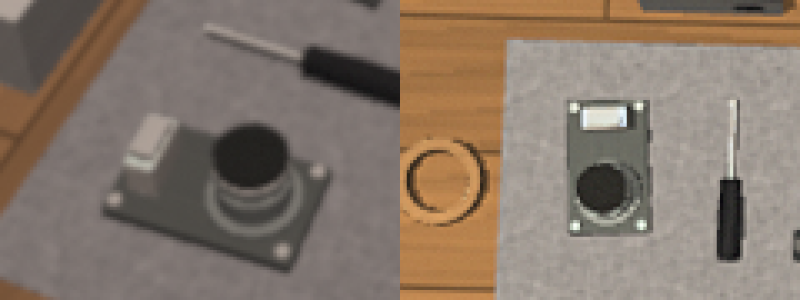

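The tag now sits low on its block, the foot stands upright on its plate, and the 25 N guard tripped at the 53 mm stop height. I'm handing in.

```bash
python3 -c "
from bench import *
print(ticket.close_job())"
```

```text
the job is handed in; nothing more can be done
None
```

I pressed the feet left, middle, right; the left one was softest (about 0.4 N/mm, against 0.6 and 1.5), so I pushed only tag_left down to its stop, left the other two up, and handed the job in at about 36 s.

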